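# Roll the newel ball home under the caddy's cantilever tray

### The arm

A 7-joint arm with a two-finger parallel gripper is mounted at the origin on a cart in front of the work surface, level with it; the furniture and walls round the work are solid. World frame = base frame: x ahead of the robot, y to its left, z up, the work surface at z = 0. Lengths are in m, angles in rad, forces in N, time in s.
With the tool pointing down it reaches from about 0.4 to 0.85 m from the base axis. Payload 10.4 kg.
Tool frame: the origin (TCP) lies on the centre line of the jaws, within the pads' length; the fingertips stand 22 mm ahead of it and the grasp point (between the pads) lies 3 mm ahead of it; z points along the fingers, y is the line along which they close (so a half turn about z gives the same grasp; the last joint's range is limited). The gripper opens to 87 mm and grips with 3 to 60 N. Pads are 19 mm wide; open, the fingers measure 117 mm over their backs; the gripper's body (75 mm by 190 mm) begins 51 mm behind the grasp point.
Start: joints at [1.306, 0.332, -0.065, 1.46, 0.022, 1.35, -0.088], TCP at [0.15, -0.607, 0.245] pointing down, gripper open.
Joint ranges: [-2.6, 2.6], [-0.5, 2.12], [-1.47, 1.34], [0.16, 2.42], [-1.27, 4.41], [0.06, 2.06], [-2.6, 2.6]. Speed limits (rad/s): [2.22, 2.22, 2.79, 2.79, 3.14, 3.14, 3.14].

### API

Orientations are given as a unit quaternion [x, y, z, w].
In Python, from bench import r, optics, workorder, sensors gives the robot as it stands (r), with the cameras (optics), the job (workorder) and the readings (sensors).
- The arm moves only by the shell command python3 jog.py [FORCE], which reads ROWS from standard input. ROWS is a JSON list of rows, 1 to 12 of them, each an object with the fields trans (a list: dx, dy, dz in fractions of the full range, 1 being 1 m), twist (a turn about the tool's z in shares of pi rad (1.0 is pi rad)), jaw (the finger opening in m); a field left out counts as zero (the opening has to be given); each row is the pose to reach, as a shift and turn from the pose commanded when the command began, along the tool's axes at that moment; what a row does not reach only later rows make up. A row lasts 1/10 s, in which the tool goes at most 0.05 m and 0.15 rad, less where a joint would pass 70% of its speed; a pose out of reach is approached as far as the arm can. The fingers move at their own pace and stop on an object; FORCE is the grip in N (left out, the last holds). Time passes only in rows, so rows that do not move let the fingers close. It prints the time, the measured TCP pose, the force, the opening and the grip force at its end. Input that does not fit is refused with a message, and nothing moves.
- sensors.read_state(): the state, without advancing time (a new reading comes with each control period).
- optics.camera(name): name is "scene" or "top" or "wrist"; returns a dict with "img" (420x560x3 uint8, red, green, blue), "fx", "fy", "cx", "cy" (pixels), "pose" (4x4, takes a point from camera to world coordinates). Camera axes: x right, y down, z forward; pixel columns grow to the right and rows downward; lengths in m; the calibration is good to about 2 mm. A picture is of the moment at which its call begins. There is no depth.
- workorder.close_job(): hands the job in; it is judged then, once.
The state is a dict: "time": time; "joint_positions": joint angles; "joint_vel": joint speeds; "joint_torque": joint torques, N m; "ee_pos": TCP position; "eef_rot": TCP orientation; "ft_force": force on the tool from outside, world axes, zero at the start; "torque": the same for the moment, N m; "width": finger opening in m; "grip_force": force on a finger pad.
Only numpy, scipy, OpenCV 4.12 (cv2) and the standard library are available. Lean on these libraries where they do the work, as an engineer would, in place of code of your own. Each camera call takes 0.05 s, during which the arm holds its last target. There are 200 camera calls.

### The job

Stow the turned wooden ball in the bottom compartment of the caddy: swing the caddy's cantilever tray fully up and back by its handle, roll the ball along the long guide wall into the compartment, never lifting it or letting it stray from the wall, and press it gently but firmly against the sprung pad inside. Then swing the tray gently back down until it is fully shut, with the ball left lying still inside; leave the loose offcut on the robot's side where it lies.

Things in the scene. Friction and masses are not known exactly. Their poses are not given: they have to be found in the camera images.
- caddy: Fixed plywood caddy without floor. Origin: on the table under the compartment's middle; x points into the compartment (about robot +y), y towards the robot, z up. All x, y, z below are mm in this frame. Long guide wall on the far side: inner face y = -60, 12 thick, 65 high. Near wall, same size, only at x -90 to 110: inner face y = 60. Back wall x 98 to 110, 85 high
- caddy_mouth (a point): Middle of the compartment's open mouth: x = -90, y = 0, z = 50; axes as the caddy's. The long guide wall begins at x = -400 and runs straight past here to the back of the caddy; small steel feet stand behind it, to y = -102. The table is flat and open at the mouth: pushed off by the pad's spring or by a hasty hand, the ball can roll out again
- compartment (a point): Middle of the compartment, x = 0, y = 0, z = 50. A rubber pad (90 wide, z 20 to 80) faces the mouth on an adjustable rod; its setting differs and is not reported: its face is anywhere from x = 24 to 69, to be found by touch. It is sprung: 1.5 N per mm, 10 mm travel, then solid. Press the ball on it with about 8 to 12 N for a moment; under 5 N is too little, over 25 N too much
- newel_ball_center (a point): Centre of the loose turned and polished wooden ball, diameter 100, about 0.34 kg, that lies on the table beside the outer part of the guide wall, 2 to 12 mm off it. It is smooth (friction about 0.35 on everything) and rolls very easily. Only the position means anything
- tray_handle (a point): Middle of the tray's handle: round wooden bar, diameter 16, 120 long along the caddy's y, on two uprights over the tray's middle, 85 above the tray's underside. Shut: x = 0, z = 200. The tray (190 in x, 144 in y, 34 high, underside z = 115 when shut) stays level as it swings. Free to grip from above
- tray_pivot (a point): Pivot axis (along y) of the tray's rear arms, x = 65, z = 90; the front arms turn at x = 13. Arms 110 long stand outside the walls, y = 80 to 86 on both sides, with pivot plates at x -6 to 84 up to z = 100
- tray_arms (a joint): Swing of the tray's arms: 0 shut, 1.83 rad fully up and back (end stop). At q the handle has moved from its shut place by 110*(cos 0.349 - cos(0.349+q)) mm along +x and 110*(sin(0.349+q) - sin 0.349) mm up; highest at q = 1.22; fully open is 166 along, 52 up. Its weight (0.45 kg) keeps it shut before the top and open past it. Swing it down under 1 rad/s, not letting it fall
- offcut: Loose dark wood offcut, 100 x 32 x 20 mm, near the front edge of the table; origin under its centre. A bystander to leave alone

How it is judged:
On the way, in this order (a step that is already met when the one before it is completed fails the run):
1. the tray is swung fully up and back (value of joint tray_arms above 1.7 rad), for 0.2 s.
2. the ball is inside the compartment and pressed against the sprung pad with at least 5 N (x of newel_ball_center in the frame of caddy above -0.04 m and z of newel_ball_center in the frame of caddy below 0.06 m and contact force between newel_ball and caddy above 5 N), for 0.2 s.
At the end, for the whole second after the job is handed in: The tray is shut (joint under 0.05 rad) and the ball lies still on the table inside the compartment (its centre between 60 mm before and 50 mm past the compartment's middle, within 20 mm of its middle line) (value of joint tray_arms below 0.05 rad and x of newel_ball_center in the frame of caddy between -0.06 and 0.05 m and y of newel_ball_center in the frame of caddy between -0.02 and 0.02 m and height (world z) of newel_ball_center below 0.056 m and linear speed of newel_ball below 0.02 m/s); the robot touches nothing.
It fails at once if the ball is lifted more than 15 mm off the table (height (world z) of newel_ball_center above 0.065 m).
It fails at once if the ball strays more than 20 mm from the guide wall on its way to the mouth, or is rolled out past the wall's outer end ((x of newel_ball_center in the frame of caddy below -0.1 m and y of newel_ball_center in the frame of caddy above 0.01 m) or x of newel_ball_center in the frame of caddy below -0.4 m).
It fails at once if the ball is pressed against the caddy with more than 25 N (contact force between newel_ball and caddy above 25 N).
It fails at once if the tray is let fall (faster than 2 rad/s downwards) (velocity of joint tray_arms below -2 rad/s).
It fails at once if the loose offcut is shifted by more than 30 mm (distance of offcut from where it was at the start of the episode above 0.03 m).
It also fails if it takes over 72 s, if anything falls off the work surface, if the arm or the gripper's body presses on something with over 40 N, if the wrist force passes 120 N, or if a joint passes its speed limit or range.

## Working session

There is one attempt and no reset: what is moved stays moved. The work goes in short steps, Python scripts to look and compute and a shell command to move; the robot and the scene stay as the last step left them, time stands still between calls to the robot, and variables do not carry over. Pictures are saved under pics/ and viewed, at most 10 in all, crops included, and the job is handed in when it is done.

```bash
ls; mkdir -p pics; python3 - <<'E'
from bench import r, optics, workorder, sensors
import cv2,numpy as np
s=sensors.read_state(); print({k:np.round(v,3).tolist() for k,v in s.items()})
for n in ("scene","top"):
    c=optics.camera(n); cv2.imwrite(f"pics/{n}0.png",c["img"][:,:,::-1]); print(n,c["fx"],c["fy"],c["cx"],c["cy"],np.round(c["pose"],4).tolist())
E
```

```text
bench.py
jog.py
pics
{'time': 0.0, 'joint_positions': [1.306, 0.333, -0.065, 1.461, 0.022, 1.35, -0.089], 'joint_vel': [-0.0, -0.0, 0.0, -0.0, 0.001, 0.0, -0.0], 'joint_torque': [0.0, -62.326, 0.025, -38.99, -0.061, 0.04, 0.0], 'ee_pos': [0.15, -0.606, 0.244], 'eef_rot': [0.993, 0.121, -0.0, -0.001], 'ft_force': [-0.781, 0.124, -0.26], 'torque': [0.044, 0.006, -0.054], 'grip_force': 0.0, 'width': 0.087}
scene 499.9691638941586 499.9691638941586 284.7801405940316 216.97517879778965 [[0.0419, 0.5764, -0.8161, 1.3051], [0.9991, -0.0338, 0.0274, -0.2128], [-0.0118, -0.8165, -0.5772, 0.724], [0.0, 0.0, 0.0, 1.0]]
top 462.96022449409844 462.96022449409844 267.5119245956971 214.5747904919811 [[-0.0098, -0.9924, 0.1229, 0.3608], [-0.9998, 0.0119, 0.0164, -0.1871], [-0.0177, -0.1227, -0.9923, 1.0711], [0.0, 0.0, 0.0, 1.0]]
```

View pics/scene0.png

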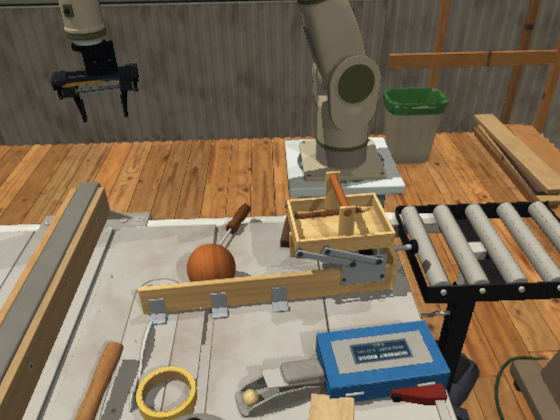

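View pics/top0.png

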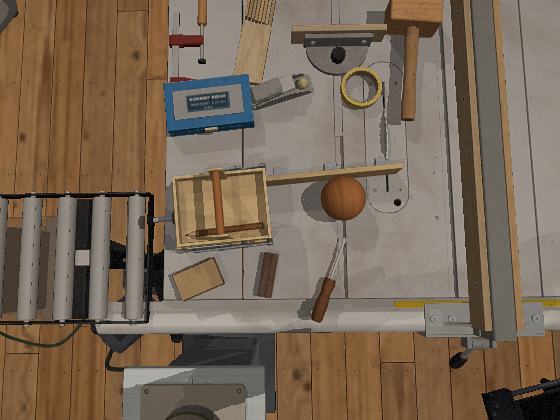

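The scene view shows the ball near the wall's outer end. In the top view the ball is at about (344,198), the wall's outer end at (403,166), the tray at about (222,208), the handle bar from (215,172) to (221,238), and the dark offcut at (266,275). I'll enlarge the top view.

```bash
python3 - <<'E'
import cv2
i=cv2.imread("pics/top0.png")[150:315,155:421]; cv2.imwrite("pics/topc.png",cv2.resize(i,None,fx=3,fy=3,interpolation=cv2.INTER_CUBIC))
i=cv2.imread("pics/scene0.png")[165:325,130:410]; cv2.imwrite("pics/scc.png",cv2.resize(i,None,fx=2.8,fy=2.8,interpolation=cv2.INTER_CUBIC))
E
```

```text
(no output)
```

View pics/topc.png

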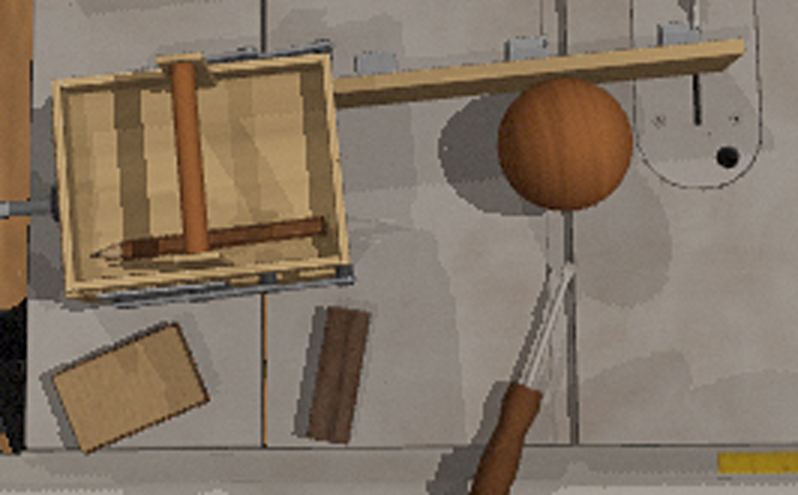

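View pics/scc.png

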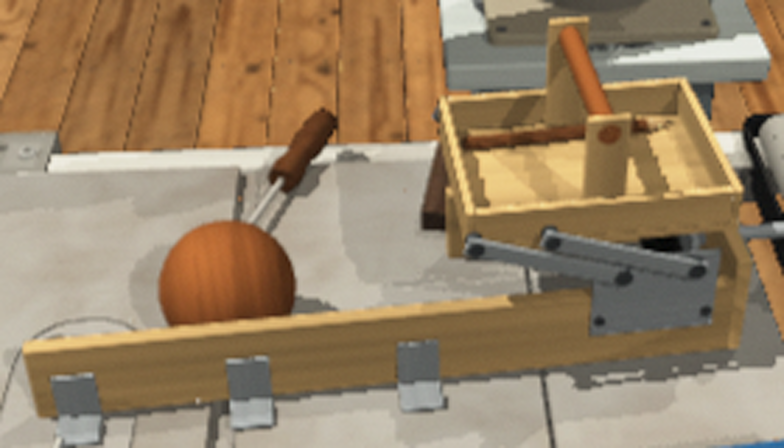

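The enlarged crops give rim corners, handle ends, wall end and ball outline. I'll fit the caddy pose and the ball position from these.

```bash
cat > util.py <<'E'
import numpy as np
S=dict(f=499.969,c=(284.78,216.975),P=np.array([[0.0419,0.5764,-0.8161,1.3051],[0.9991,-0.0338,0.0274,-0.2128],[-0.0118,-0.8165,-0.5772,0.724],[0,0,0,1]]))
T=dict(f=462.96,c=(267.512,214.575),P=np.array([[-0.0098,-0.9924,0.1229,0.3608],[-0.9998,0.0119,0.0164,-0.1871],[-0.0177,-0.1227,-0.9923,1.0711],[0,0,0,1]]))
def proj(C,p):
    q=C["P"][:3,:3].T@(np.asarray(p)-C["P"][:3,3]); return C["f"]*q[:2]/q[2]+np.array(C["c"])
def R(th): return np.array([[np.cos(th),-np.sin(th),0],[np.sin(th),np.cos(th),0],[0,0,1]])
# caddy x ~ world +y, caddy y ~ towards robot (world -x): yaw ~ +90deg
def c2w(p,par): return R(par[2])@(np.asarray(p)/1000)+np.array([par[0],par[1],0])
def w2c(p,par): return 1000*R(par[2]).T@(np.asarray(p)-np.array([par[0],par[1],0]))
E
python3 - <<'E'
from util import *
from scipy.optimize import least_squares
t=lambda u,v:np.array([u/3+155,v/3+150]); s=lambda u,v:np.array([u/2.8+130,v/2.8+165])
F=[(T,(95,-72,149),t(53,82)),(T,(-95,-72,149),t(330,55)),(T,(95,72,149),t(68,291)),(T,(-95,72,149),t(347,265)),
(S,(-95,72,149),s(440,100)),(S,(95,72,149),s(683,80)),(S,(95,-72,149),s(740,190)),(S,(-95,-72,149),s(452,212)),
(T,(-400,-72,65),t(743,40)),(T,(-400,-60,65),t(743,51)),(S,(-400,-72,65),s(25,348)),(S,(-400,-72,0),s(40,415))]
f=lambda p:np.concatenate([proj(C,c2w(q,p))-o for C,q,o in F])
o=least_squares(f,[0.5,-0.1,1.57],loss="soft_l1"); par=o.x; print(par); print(np.round(f(par).reshape(-1,2),1).tolist())
cT=t(565,144)
g=lambda b:np.concatenate([proj(T,[*b,0.05])-t(565,144),proj(S,[*b,0.05])-s(228,290)])
b=least_squares(g,[0.5,-0.3]); print("ball",b.x,np.round(g(b.x),1),w2c([*b.x,0.05],par))
for n,q in dict(handle=(0,0,200),handle_open=(166,0,252),pivot=(65,0,90),mouth=(-90,0,50)).items(): print(n,c2w(q,par))
E
```

```text
[ 0.49101718 -0.07871518  1.65463445]
[[-0.8, -0.5], [-0.2, -0.5], [-0.9, 0.3], [0.8, -0.0], [-0.8, -1.7], [0.7, -1.5], [0.9, -0.6], [4.8, 0.2], [0.5, -0.2], [1.2, 1.4], [-1.3, 0.3], [-0.7, 0.4]]
ball [ 0.52355011 -0.33883728] [-0.3 -0.5 -0.3 -0.7] [-261.93276046  -10.63605252   50.        ]
handle [ 0.49101718 -0.07871518  0.2       ]
handle_open [0.47711635 0.08670177 0.252     ]
pivot [ 0.48557409 -0.01394348  0.09      ]
mouth [ 0.49855378 -0.16839907  0.05      ]
```

```bash
cat >> util.py <<'E'
PAR=np.array([0.49101718,-0.07871518,1.65463445])
def go(*targets):
    """print tool-axis shift from the present pose to caddy-frame targets (mm)"""
    from bench import r, optics, workorder, sensors
    from scipy.spatial.transform import Rotation as Ro
    s=sensors.read_state(); M=Ro.from_quat(s["eef_rot"]).as_matrix(); yaw=np.arctan2(M[1,1],M[0,1])
    print("t",round(s["time"],2),"tcp caddy",np.round(w2c(s["ee_pos"],PAR),1),"F caddy",np.round(R(PAR[2]).T@s["ft_force"],2),"w",round(s["width"],4),"grip",round(s["grip_force"],1),
      "turn to y||caddy x",round(yaw-(PAR[2]-np.pi),3),"to y||caddy y",round((yaw-(PAR[2]-np.pi/2)+np.pi/2)%np.pi-np.pi/2,3))
    for p in targets: print(p,np.round(M.T@(c2w(p,PAR)-s["ee_pos"]),4))
E
python3 -c "
from util import *
go((0,0,300),(0,0,203))"
```

```text
t 0.1 tcp caddy [-497.4  384.4  243.9] F caddy [ 0.36  0.69 -0.19] w 0.0872 grip 0.0 turn to y||caddy x 0.158 to y||caddy y -1.413
(0, 0, 300) [ 0.4579 -0.4307 -0.0556]
(0, 0, 203) [ 0.4579 -0.4306  0.0414]
```

Units first: turns go in shares of pi rad. So 0.05 rad is 0.0159.

```bash
echo '[{"trans": [0.01,-0.01,-0.04],"jaw": 0.087},{"trans": [0.04,-0.04,-0.055],"twist": 0.0159,"jaw": 0.087},{"trans": [0.08,-0.075,-0.055],"twist": 0.0318,"jaw": 0.087},{"trans": [0.115,-0.108,-0.055],"twist": 0.0503,"jaw": 0.087},{"trans": [0.15,-0.141,-0.055],"twist": 0.0503,"jaw": 0.087},{"trans": [0.185,-0.174,-0.055],"twist": 0.0503,"jaw": 0.087},{"trans": [0.22,-0.207,-0.055],"twist": 0.0503,"jaw": 0.087},{"trans": [0.255,-0.24,-0.055],"twist": 0.0503,"jaw": 0.087},{"trans": [0.29,-0.273,-0.055],"twist": 0.0503,"jaw": 0.087},{"trans": [0.325,-0.306,-0.055],"twist": 0.0503,"jaw": 0.087},{"trans": [0.36,-0.339,-0.055],"twist": 0.0503,"jaw": 0.087},{"trans": [0.395,-0.372,-0.055],"twist": 0.0503,"jaw": 0.087}]' | python3 jog.py 15; python3 -c "
from util import *
go((0,0,300),(0,0,203))"
```

```text
time: 1.3
ee_pos: [0.4446, -0.1492, 0.2995]
eef_rot: [0.999, 0.042, -0.0, 0.0]
ft_force: [1.5, -0.1, -0.9]
width: 0.0874
grip_force: 0.0
t 1.3 tcp caddy [-66.4  52.2 299.5] F caddy [-0.24 -1.53 -0.86] w 0.0874 grip 0.0 turn to y||caddy x -0.0 to y||caddy y 1.571
(0, 0, 300) [ 0.0521 -0.0664 -0.0005]
(0, 0, 203) [ 0.0521 -0.0664  0.0965]
```

```bash
echo '[{"trans": [0.026,-0.033,0],"jaw": 0.07},{"trans": [0.052,-0.066,0],"jaw": 0.07},{"trans": [0.052,-0.066,0],"jaw": 0.07},{"trans": [0.052,-0.066,0.03],"jaw": 0.07},{"trans": [0.052,-0.066,0.06],"jaw": 0.07},{"trans": [0.052,-0.066,0.085],"jaw": 0.07},{"trans": [0.052,-0.066,0.0965],"jaw": 0.07},{"trans": [0.052,-0.066,0.0965],"jaw": 0.07}]' | python3 jog.py; python3 - <<'E'
from util import *
from bench import r, optics, workorder, sensors; import cv2
go((0,0,203))
a=optics.camera("scene")["img"][120:300,250:430,::-1]; b=optics.camera("top")["img"][120:300,140:320,::-1]
cv2.imwrite("pics/g1.png",cv2.resize(np.hstack([a,b]),None,fx=2.2,fy=2.2))
E
```

```text
time: 2.1
ee_pos: [0.4895, -0.0812, 0.2018]
eef_rot: [0.999, 0.042, -0.001, -0.0]
ft_force: [-0.3, 0.6, 0.6]
width: 0.0698
grip_force: 0.0
t 2.1 tcp caddy [ -2.3   1.8 201.8] F caddy [0.63 0.24 0.55] w 0.0698 grip 0.0 turn to y||caddy x -0.0 to y||caddy y 1.571
(0, 0, 203) [ 0.0018 -0.0023 -0.0012]
```

View pics/g1.png

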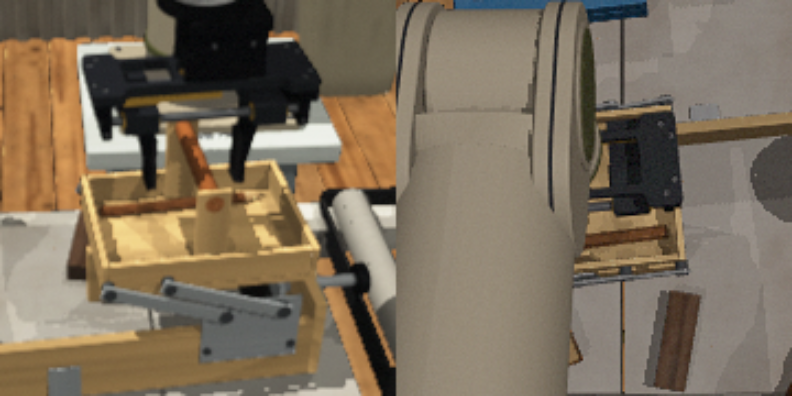

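The fingers straddle the bar at about (200,170) in the left half, with clearance on both sides. Closing now.

```bash
echo '[{"trans": [0,-0.002,0],"jaw": 0.04},{"trans": [0,-0.002,0],"jaw": 0.02},{"trans": [0,-0.002,0],"jaw": 0.01},{"trans": [0,-0.002,0],"jaw": 0.005},{"trans": [0,-0.002,0],"jaw": 0.005},{"trans": [0,-0.002,0],"jaw": 0.005}]' | python3 jog.py 20; python3 -c "
from util import *
go((0,0,203))
q=np.arange(0,1.9,.15); print(np.round(np.c_[q,110*(np.cos(.349)-np.cos(.349+q)),110*(np.sin(.349+q)-np.sin(.349))],1).tolist())"
```

```text
time: 2.8
ee_pos: [0.4902, -0.079, 0.2031]
eef_rot: [0.999, 0.042, 0.0, 0.0]
ft_force: [1.3, 0.9, 0.8]
width: 0.0299
grip_force: 0.0
t 2.8 tcp caddy [-2.000e-01  8.000e-01  2.031e+02] F caddy [ 0.8  -1.38  0.77] w 0.0299 grip 0.0 turn to y||caddy x -0.0 to y||caddy y 1.571
(0, 0, 203) [ 0.0008 -0.0002  0.0001]
[[0.0, 0.0, 0.0], [0.2, 6.8, 15.0], [0.3, 15.7, 28.9], [0.4, 26.7, 41.2], [0.6, 39.3, 51.8], [0.8, 53.4, 60.4], [0.9, 68.6, 66.7], [1.0, 84.6, 70.8], [1.2, 101.0, 72.4], [1.3, 117.4, 71.5], [1.5, 133.6, 68.2], [1.6, 149.0, 62.5], [1.8, 163.5, 54.5]]
```

```bash
echo '[{"jaw": 0.005},{"jaw": 0.005},{"jaw": 0.005},{"jaw": 0.005}]' | python3 jog.py; python3 -c "
from util import *
go((0,0,203))"
```

```text
time: 3.2
ee_pos: [0.4902, -0.0785, 0.203]
eef_rot: [0.999, 0.042, -0.0, -0.0]
ft_force: [-0.5, 2.7, 0.9]
width: 0.015
grip_force: 20.0
t 3.2 tcp caddy [  0.3   0.8 203. ] F caddy [2.73 0.28 0.93] w 0.015 grip 20.0 turn to y||caddy x 0.0 to y||caddy y -1.57
(0, 0, 203) [0.0008 0.0003 0.    ]
```

```bash
echo '[{"trans": [0,-0.003,-0.007],"jaw": 0.005},{"trans": [0,-0.0068,-0.015],"jaw": 0.005},{"trans": [0,-0.011,-0.022],"jaw": 0.005},{"trans": [0,-0.0157,-0.0289],"jaw": 0.005},{"trans": [0,-0.021,-0.0353],"jaw": 0.005},{"trans": [0,-0.0267,-0.0412],"jaw": 0.005},{"trans": [0,-0.0393,-0.0518],"jaw": 0.005},{"trans": [0,-0.0534,-0.0604],"jaw": 0.005},{"trans": [0,-0.0686,-0.0667],"jaw": 0.005},{"trans": [0,-0.0846,-0.0708],"jaw": 0.005},{"trans": [0,-0.101,-0.0724],"jaw": 0.005},{"trans": [0,-0.1174,-0.0715],"jaw": 0.005}]' | python3 jog.py 30; python3 -c "
from util import *
go((117.4,0,274.5),(163.5,0,257.5),(166,0,255))"
```

```text
time: 4.4
ee_pos: [0.4799, 0.0385, 0.2748]
eef_rot: [0.999, 0.042, -0.0, 0.001]
ft_force: [3.0, -5.2, -16.4]
width: 0.0151
grip_force: 30.0
t 4.4 tcp caddy [117.8   1.2 274.8] F caddy [ -5.4   -2.55 -16.44] w 0.0151 grip 30.0 turn to y||caddy x -0.001 to y||caddy y 1.57
(117.4, 0, 274.5) [0.0012 0.0004 0.0003]
(163.5, 0, 257.5) [ 0.0012 -0.0458  0.0173]
(166, 0, 255) [ 0.0012 -0.0483  0.0198]
```

```bash
echo '[{"trans": [0.001,-0.008,0.0012],"jaw": 0.005},{"trans": [0.001,-0.0162,0.0033],"jaw": 0.005},{"trans": [0.001,-0.024,0.006],"jaw": 0.005},{"trans": [0.001,-0.0316,0.009],"jaw": 0.005},{"trans": [0.001,-0.039,0.013],"jaw": 0.005},{"trans": [0.001,-0.046,0.017],"jaw": 0.005},{"trans": [0.001,-0.0486,0.0195],"jaw": 0.005},{"trans": [0.001,-0.0486,0.0195],"jaw": 0.005},{"trans": [0.001,-0.0486,0.0195],"jaw": 0.005},{"trans": [0.001,-0.0486,0.0195],"jaw": 0.005}]' | python3 jog.py; python3 -c "
from util import *
go((166,0,255))"
```

```text
time: 5.4
ee_pos: [0.4762, 0.0874, 0.2556]
eef_rot: [0.999, 0.042, -0.001, 0.0]
ft_force: [-8.2, 1.1, -2.0]
width: 0.0153
grip_force: 30.0
t 5.4 tcp caddy [166.8   0.9 255.6] F caddy [ 1.8   8.08 -1.98] w 0.0153 grip 30.0 turn to y||caddy x 0.001 to y||caddy y -1.57
(166, 0, 255) [0.0009 0.0008 0.0006]
```

```bash
echo '[{"jaw": 0.03},{"jaw": 0.06},{"jaw": 0.06},{"jaw": 0.06},{"jaw": 0.06},{"jaw": 0.06},{"trans": [0,0,-0.04],"jaw": 0.06},{"trans": [0,0,-0.08],"jaw": 0.06}]' | python3 jog.py; python3 -c "
from util import *
from bench import r, optics, workorder, sensors
go((166,0,335),(-355,-8,300),(-355,-8,58)); print(np.round(sensors.read_state()['joint_positions'],2))"
```

```text
time: 6.2
ee_pos: [0.4767, 0.0864, 0.3355]
eef_rot: [0.999, 0.042, -0.001, -0.0]
ft_force: [1.3, -0.2, 0.4]
width: 0.0594
grip_force: 0.0
t 6.2 tcp caddy [165.7   0.4 335.5] F caddy [-0.3  -1.28  0.39] w 0.0594 grip 0.0 turn to y||caddy x 0.0 to y||caddy y -1.571
(166, 0, 335) [ 0.0005 -0.0003  0.0005]
(-355, -8, 300) [0.0085 0.5207 0.0354]
(-355, -8, 58) [0.009  0.5208 0.2774]
[ 0.5   0.03 -0.78  1.63  0.02  1.49 -1.77]
```

In the tool's units: -1.571 rad is -0.5001.

```bash
echo '[{"trans": [0,0.044,0],"twist": -0.0446,"jaw": 0.05},{"trans": [0,0.088,0],"twist": -0.0891,"jaw": 0.05},{"trans": [0,0.132,0],"twist": -0.1337,"jaw": 0.05},{"trans": [0,0.176,0],"twist": -0.1783,"jaw": 0.05},{"trans": [0.009,0.22,0],"twist": -0.2228,"jaw": 0.05},{"trans": [0.009,0.264,0],"twist": -0.2674,"jaw": 0.05},{"trans": [0.009,0.308,0],"twist": -0.3119,"jaw": 0.05},{"trans": [0.009,0.352,0],"twist": -0.3565,"jaw": 0.05},{"trans": [0.009,0.396,0],"twist": -0.4011,"jaw": 0.05},{"trans": [0.009,0.44,0],"twist": -0.4456,"jaw": 0.05},{"trans": [0.009,0.48,0],"twist": -0.4902,"jaw": 0.05},{"trans": [0.009,0.521,0],"twist": -0.5001,"jaw": 0.05}]' | python3 jog.py; python3 - <<'E'
from util import *
from bench import r, optics, workorder, sensors; import cv2
go((-355,-8,300),(-355,-8,58)); print(np.round(sensors.read_state()['joint_positions'],2))
b=optics.camera("scene")["img"][150:320,120:420,::-1]
cv2.imwrite("pics/s2.png",cv2.resize(b,None,fx=2.6,fy=2.6))
E
```

```text
time: 7.4
ee_pos: [0.5297, -0.4338, 0.3348]
eef_rot: [0.675, 0.738, -0.0, -0.0]
ft_force: [1.3, -0.2, 0.9]
width: 0.05
grip_force: 0.0
t 7.4 tcp caddy [-357.1   -8.8  334.8] F caddy [-0.35 -1.31  0.89] w 0.05 grip 0.0 turn to y||caddy x 1.576 to y||caddy y 0.005
(-355, -8, 300) [ 0.0021 -0.0008  0.0348]
(-355, -8, 58) [ 0.0021 -0.0007  0.2768]
[ 0.94  0.49 -0.52  1.1   0.24  1.61  0.57]
```

View pics/s2.png

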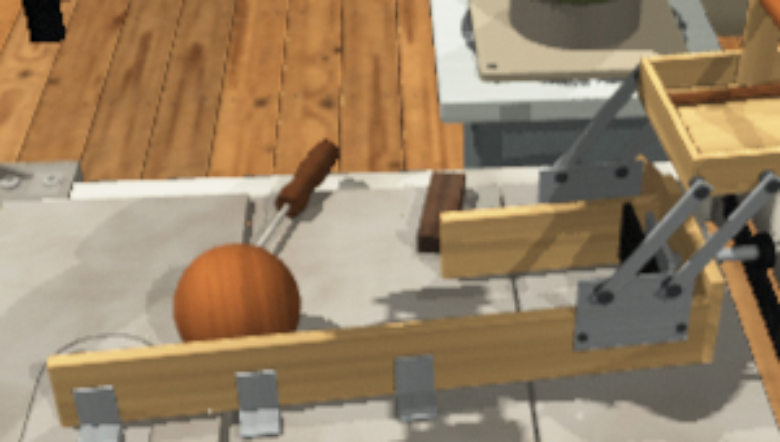

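The tray stays fully up and back. The ball is unmoved at crop (238,300), and the pad shows dark at (640,240). I'll estimate the pad's x and descend behind the ball.

In the tool's units: 0.005 rad is 0.0016.

```bash
python3 -c "
from util import *
for x in (24,34,44,54,64): print(x,[np.round((proj(S,c2w((x,45,z),PAR))-[120,150])*2.6) for z in (80,20)])"
echo '[{"trans": [0.001,-0.001,0.045],"twist": 0.0016,"jaw": 0.05},{"trans": [0.001,-0.001,0.09],"twist": 0.0016,"jaw": 0.05},{"trans": [0.001,-0.001,0.135],"twist": 0.0016,"jaw": 0.05},{"trans": [0.001,-0.001,0.18],"twist": 0.0016,"jaw": 0.05},{"trans": [0.001,-0.001,0.22],"twist": 0.0016,"jaw": 0.05},{"trans": [0.001,-0.001,0.25],"twist": 0.0016,"jaw": 0.05},{"trans": [0.001,-0.001,0.277],"twist": 0.0016,"jaw": 0.05},{"trans": [0.001,-0.001,0.277],"twist": 0.0016,"jaw": 0.05}]' | python3 jog.py; python3 -c "
from util import *
go((-355,-8,58),(-315,-8,58))"
```

```text
24 [array([580., 204.]), array([576., 260.])]
34 [array([592., 202.]), array([587., 259.])]
44 [array([603., 201.]), array([599., 258.])]
54 [array([615., 200.]), array([610., 257.])]
64 [array([627., 199.]), array([622., 256.])]
time: 8.25
ee_pos: [0.5266, -0.4296, 0.0536]
eef_rot: [0.679, 0.734, -0.0, -0.003]
ft_force: [-0.9, 0.5, -0.9]
width: 0.05
grip_force: 0.0
t 8.25 tcp caddy [-352.6   -6.    53.6] F caddy [ 0.62  0.87 -0.88] w 0.05 grip 0.0 turn to y||caddy x 1.566 to y||caddy y -0.005
(-355, -8, 58) [-0.0023  0.0019 -0.0044]
(-315, -8, 58) [ 0.0377  0.0017 -0.0042]
```

```bash
echo '[{"trans": [0,0.001,-0.003],"jaw": 0.05},{"trans": [0.004,0.001,-0.004],"jaw": 0.05},{"trans": [0.009,0.001,-0.004],"jaw": 0.05},{"trans": [0.014,0.001,-0.004],"jaw": 0.05},{"trans": [0.018,0.001,-0.004],"jaw": 0.05},{"trans": [0.022,0.001,-0.004],"jaw": 0.05},{"trans": [0.025,0.001,-0.004],"jaw": 0.05},{"trans": [0.028,0.001,-0.004],"jaw": 0.05},{"trans": [0.03,0.001,-0.004],"jaw": 0.05}]' | python3 jog.py; python3 - <<'E'
from util import *
from bench import r, optics, workorder, sensors; import cv2
go((-100,-8,60))
b=np.hstack([optics.camera("scene")["img"][160:320,120:290,::-1],optics.camera("wrist")["img"][::2,::2,::-1][:160]])
cv2.imwrite("pics/s3.png",cv2.resize(b,None,fx=1.7,fy=1.7))
E
```

```text
time: 9.15
ee_pos: [0.5274, -0.4007, 0.062]
eef_rot: [0.679, 0.735, -0.0, -0.0]
ft_force: [0.2, -0.0, 0.3]
width: 0.0497
grip_force: 0.0
t 9.15 tcp caddy [-323.9   -9.3   62. ] F caddy [-0.02 -0.18  0.28] w 0.0497 grip 0.0 turn to y||caddy x 1.566 to y||caddy y -0.005
(-100, -8, 60) [ 0.2239 -0.0024  0.002 ]
```

View pics/s3.png

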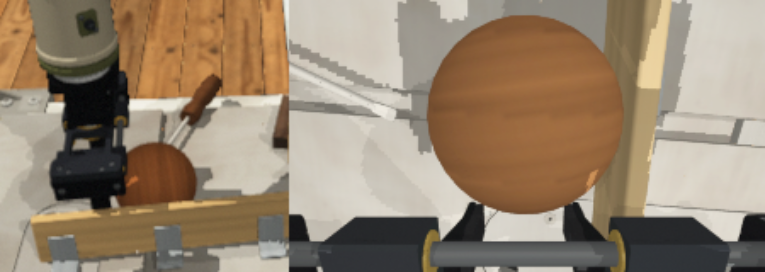

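The scene half shows the gripper just behind the ball. In the wrist half the ball is centred at about (525,115) between the two fingers (475 and 575), close beside the wall. Starting the slow push.

In the tool's units: -0.005 rad is -0.0016.

```bash
echo '[{"trans": [0.003,-0.001,0.001],"twist": -0.0016,"jaw": 0.05},{"trans": [0.006,-0.001,0.002],"twist": -0.0016,"jaw": 0.05},{"trans": [0.009,-0.001,0.002],"twist": -0.0016,"jaw": 0.05},{"trans": [0.012,-0.001,0.002],"twist": -0.0016,"jaw": 0.05},{"trans": [0.016,-0.001,0.002],"twist": -0.0016,"jaw": 0.05},{"trans": [0.02,-0.001,0.002],"twist": -0.0016,"jaw": 0.05},{"trans": [0.025,-0.001,0.002],"twist": -0.0016,"jaw": 0.05},{"trans": [0.03,-0.001,0.002],"twist": -0.0016,"jaw": 0.05},{"trans": [0.035,-0.001,0.002],"twist": -0.0016,"jaw": 0.05},{"trans": [0.04,-0.001,0.002],"twist": -0.0016,"jaw": 0.05},{"trans": [0.045,-0.001,0.002],"twist": -0.0016,"jaw": 0.05},{"trans": [0.05,-0.001,0.002],"twist": -0.0016,"jaw": 0.05}]' | python3 jog.py; python3 -c "
from util import *
go((-100,-8,60))"
```

```text
time: 10.45
ee_pos: [0.5225, -0.3508, 0.0601]
eef_rot: [0.677, 0.736, -0.0, 0.0]
ft_force: [0.4, 0.2, 0.0]
width: 0.0499
grip_force: 0.0
t 10.45 tcp caddy [-273.7   -8.6   60.1] F caddy [ 0.17 -0.4   0.03] w 0.0499 grip 0.0 turn to y||caddy x 1.571 to y||caddy y 0.0
(-100, -8, 60) [ 1.737e-01 -5.000e-04  1.000e-04]
```

```bash
echo '[{"trans": [0.005,0,0],"jaw": 0.05},{"trans": [0.01,0,0],"jaw": 0.05},{"trans": [0.015,0,0],"jaw": 0.05},{"trans": [0.02,0,0],"jaw": 0.05},{"trans": [0.025,0,0],"jaw": 0.05},{"trans": [0.03,0,0],"jaw": 0.05},{"trans": [0.035,0,0],"jaw": 0.05},{"trans": [0.04,0,0],"jaw": 0.05},{"trans": [0.045,0,0],"jaw": 0.05},{"trans": [0.05,0,0],"jaw": 0.05},{"trans": [0.055,0,0],"jaw": 0.05},{"trans": [0.06,0,0],"jaw": 0.05}]' | python3 jog.py; python3 -c "
from util import *
go((-100,-8,60))
from bench import r, optics, workorder, sensors; import cv2
b=np.hstack([optics.camera('scene')['img'][160:320,120:350,::-1],optics.camera('wrist')['img'][::2,::2,::-1][:160]])
cv2.imwrite('pics/s4.png',cv2.resize(b,None,fx=1.55,fy=1.55))
"
```

```text
time: 11.65
ee_pos: [0.5175, -0.291, 0.0601]
eef_rot: [0.677, 0.736, -0.0, 0.0]
ft_force: [0.2, -0.8, 0.5]
width: 0.0498
grip_force: 0.1
t 11.65 tcp caddy [-213.8   -8.6   60.1] F caddy [-0.86 -0.15  0.48] w 0.0498 grip 0.1 turn to y||caddy x 1.571 to y||caddy y 0.0
(-100, -8, 60) [ 1.138e-01 -6.000e-04  1.000e-04]
```

View pics/s4.png

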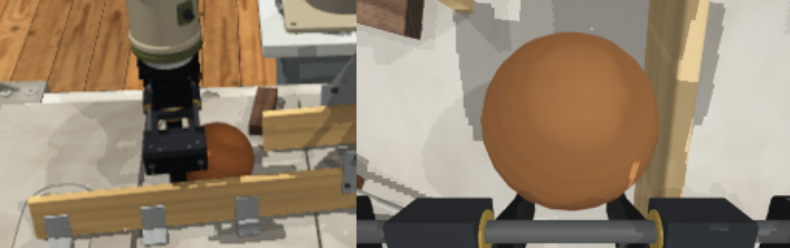

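The ball, at about (570,120) in the wrist half, is still seated in the fingers beside the wall, just short of the mouth. Carrying on up to the nearest possible pad position.

```bash
echo '[{"trans": [0.005,0,0],"jaw": 0.05},{"trans": [0.01,0,0],"jaw": 0.05},{"trans": [0.015,0,0],"jaw": 0.05},{"trans": [0.02,0,0],"jaw": 0.05},{"trans": [0.025,0,0],"jaw": 0.05},{"trans": [0.03,0,0],"jaw": 0.05},{"trans": [0.035,0,0],"jaw": 0.05},{"trans": [0.04,0,0],"jaw": 0.05},{"trans": [0.045,0,0],"jaw": 0.05},{"trans": [0.05,0,0],"jaw": 0.05},{"trans": [0.055,0,0],"jaw": 0.05},{"trans": [0.06,0,0],"jaw": 0.05}]' | python3 jog.py; echo '[{"trans": [0.005,0,0],"jaw": 0.05},{"trans": [0.01,0,0],"jaw": 0.05},{"trans": [0.015,0,0],"jaw": 0.05},{"trans": [0.02,0,0],"jaw": 0.05},{"trans": [0.025,0,0],"jaw": 0.05},{"trans": [0.03,0,0],"jaw": 0.05},{"trans": [0.035,0,0],"jaw": 0.05},{"trans": [0.04,0,0],"jaw": 0.05},{"trans": [0.045,0,0],"jaw": 0.05},{"trans": [0.05,0,0],"jaw": 0.05},{"trans": [0.054,0,0],"jaw": 0.05},{"trans": [0.058,0,0],"jaw": 0.05}]' | python3 jog.py;  python3 -c "
from util import *
go((-41,-8,60))"
```

```text
time: 12.95
ee_pos: [0.5124, -0.2312, 0.06]
eef_rot: [0.677, 0.736, -0.0, 0.0]
ft_force: [0.5, 0.0, 0.3]
width: 0.0497
grip_force: 0.1
time: 14.15
ee_pos: [0.5075, -0.1735, 0.06]
eef_rot: [0.677, 0.736, -0.0, 0.0]
ft_force: [0.0, -0.4, -0.6]
width: 0.0503
grip_force: 0.0
t 14.15 tcp caddy [-95.8  -8.5  60. ] F caddy [-0.44  0.01 -0.58] w 0.0503 grip 0.0 turn to y||caddy x 1.571 to y||caddy y 0.0
(-41, -8, 60) [ 0.0548 -0.0005  0.    ]
```

```bash
echo '[{"trans": [0.004,0,0],"jaw": 0.05},{"trans": [0.008,0,0],"jaw": 0.05},{"trans": [0.012,0,0],"jaw": 0.05},{"trans": [0.016,0,0],"jaw": 0.05},{"trans": [0.019,0,0],"jaw": 0.05},{"trans": [0.022,0,0],"jaw": 0.05}]' | python3 jog.py; python3 -c "
from util import *
go()"; echo '[{"trans": [0.003,0,0],"jaw": 0.05},{"trans": [0.006,0,0],"jaw": 0.05}]' | python3 jog.py;  python3 -c "
from util import *
go((-41,-8,60))
from bench import r, optics, workorder, sensors; import cv2
b=np.hstack([optics.camera('scene')['img'][150:310,230:430,::-1],optics.camera('wrist')['img'][::2,::2,::-1][:160]])
cv2.imwrite('pics/s5.png',cv2.resize(b,None,fx=1.65,fy=1.65))
"
```

```text
time: 14.75
ee_pos: [0.5057, -0.1516, 0.0601]
eef_rot: [0.677, 0.736, -0.0, 0.0]
ft_force: [-0.3, 1.0, 1.1]
width: 0.0501
grip_force: 0.0
t 14.75 tcp caddy [-73.9  -8.6  60.1] F caddy [1.01 0.22 1.06] w 0.0501 grip 0.0 turn to y||caddy x 1.571 to y||caddy y 0.0
time: 14.95
ee_pos: [0.5052, -0.1458, 0.0601]
eef_rot: [0.677, 0.736, -0.0, 0.0]
ft_force: [0.5, -0.3, -1.3]
width: 0.0501
grip_force: 0.0
t 14.95 tcp caddy [-68.   -8.5  60.1] F caddy [-0.34 -0.44 -1.31] w 0.0501 grip 0.0 turn to y||caddy x 1.571 to y||caddy y 0.0
(-41, -8, 60) [ 0.027  -0.0005  0.0001]
```

View pics/s5.png

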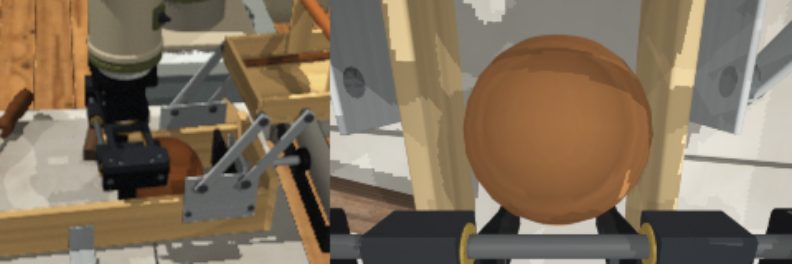

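The ball sits in the fingers inside the walls, wrist half about (558,130), and the pad is still ahead of it. I'll feel for the pad in small chunks.

```bash
for i in 1; do echo '[{"trans": [0.003,0,0],"jaw": 0.05},{"trans": [0.006,0,0],"jaw": 0.05},{"trans": [0.009,0,0],"jaw": 0.05}]' | python3 jog.py|grep ft; echo '[{"trans": [0.002,0,0],"jaw": 0.05},{"trans": [0.004,0,0],"jaw": 0.05},{"trans": [0.006,0,0],"jaw": 0.05}]' | python3 jog.py|grep ft; done; python3 -c "
from util import *
go((-41,-8,60))"; echo '[{"trans": [0.002,0,0],"jaw": 0.05},{"trans": [0.004,0,0],"jaw": 0.05}]' | python3 jog.py|grep ft;python3 -c "
from util import *
go((-41,-8,60))"
```

```text
ft_force: [0.2, -0.3, 0.6]
ft_force: [-0.6, 0.6, -0.3]
t 15.65 tcp caddy [-53.   -8.5  60. ] F caddy [ 0.64  0.51 -0.35] w 0.0498 grip 0.0 turn to y||caddy x 1.571 to y||caddy y 0.0
(-41, -8, 60) [ 0.012  -0.0005  0.    ]
ft_force: [0.3, 0.3, 0.6]
t 15.85 tcp caddy [-49.   -8.5  60. ] F caddy [ 0.3  -0.36  0.61] w 0.05 grip 0.0 turn to y||caddy x 1.571 to y||caddy y 0.0
(-41, -8, 60) [ 0.008  -0.0005  0.    ]
```

```bash
echo '[{"trans": [0.002,0,0],"jaw": 0.05},{"trans": [0.004,0,0],"jaw": 0.05}]' | python3 jog.py|grep ft; echo '[{"trans": [0.002,0,0],"jaw": 0.05},{"trans": [0.004,0,0],"jaw": 0.05}]' | python3 jog.py|grep ft; python3 -c "
from util import *
go((-41,-8,60))"
```

```text
ft_force: [0.2, -0.9, -0.4]
ft_force: [1.1, -4.3, 0.4]
t 16.25 tcp caddy [-41.7  -8.8  60.3] F caddy [-4.4  -0.69  0.35] w 0.05 grip 2.0 turn to y||caddy x 1.571 to y||caddy y -0.0
(-41, -8, 60) [ 0.0007 -0.0008  0.0003]
```

```bash
echo '[{"trans": [0.002,0,0],"jaw": 0.05},{"trans": [0.003,0,0],"jaw": 0.05}]' | python3 jog.py|grep ft; python3 -c "
from util import *
go((-41,-8,60))"
```

```text
ft_force: [1.7, -6.1, -0.0]
t 16.45 tcp caddy [-39.4  -8.7  60.3] F caddy [-6.22 -1.23 -0.02] w 0.0501 grip 3.0 turn to y||caddy x 1.57 to y||caddy y -0.001
(-41, -8, 60) [-0.0016 -0.0007  0.0003]
```

```bash
echo '[{"trans": [0.001,0,0],"jaw": 0.05},{"trans": [0.002,0,0],"jaw": 0.05},{"trans": [0.003,0,0],"jaw": 0.05},{"trans": [0.003,0,0],"jaw": 0.05}]' | python3 jog.py|grep ft; python3 -c "
from util import *
go()"
```

```text
ft_force: [2.5, -7.5, -0.1]
t 16.85 tcp caddy [-37.3  -8.7  60.4] F caddy [-7.69 -1.91 -0.06] w 0.0502 grip 3.8 turn to y||caddy x 1.569 to y||caddy y -0.002
```

```bash
echo '[{"trans": [0.001,0,0],"jaw": 0.05},{"trans": [0.002,0,0],"jaw": 0.05},{"trans": [0.002,0,0],"jaw": 0.05},{"trans": [0.002,0,0],"jaw": 0.05},{"trans": [0.002,0,0],"jaw": 0.05}]' | python3 jog.py|grep ft; python3 -c "
from util import *
go()"
```

```text
ft_force: [2.5, -9.9, 0.5]
t 17.35 tcp caddy [-35.8  -8.7  60.4] F caddy [-10.08  -1.66   0.5 ] w 0.0496 grip 4.7 turn to y||caddy x 1.569 to y||caddy y -0.002
```

About 10 N on the pad. Hold a moment, then ease off slowly so the ball follows the fingers back without gaining speed.

```bash
echo '[{"jaw": 0.05},{"jaw": 0.05},{"jaw": 0.05},{"trans": [-0.001,0,0],"jaw": 0.05},{"trans": [-0.002,0,0],"jaw": 0.05},{"trans": [-0.003,0,0],"jaw": 0.05},{"trans": [-0.004,0,0],"jaw": 0.05},{"trans": [-0.005,0,0],"jaw": 0.05},{"trans": [-0.0055,0,0],"jaw": 0.05},{"trans": [-0.006,0,0],"jaw": 0.05},{"trans": [-0.006,0,0],"jaw": 0.05}]' | python3 jog.py|grep ft; python3 -c "
from util import *
go()"; echo '[{"trans": [-0.0003,0,0],"jaw": 0.05},{"trans": [-0.0006,0,0],"jaw": 0.05},{"trans": [-0.0009,0,0],"jaw": 0.05},{"trans": [-0.0012,0,0],"jaw": 0.05},{"trans": [-0.0012,0,0],"jaw": 0.05}]' | python3 jog.py|grep ft; python3 -c "
from util import *
go()"
```

```text
ft_force: [2.2, -3.5, -1.1]
t 18.45 tcp caddy [-39.1  -8.5  60. ] F caddy [-3.63 -1.95 -1.11] w 0.0497 grip 1.7 turn to y||caddy x 1.571 to y||caddy y 0.0
ft_force: [0.9, -2.1, 1.2]
t 18.95 tcp caddy [-40.2  -8.4  60. ] F caddy [-2.12 -0.7   1.16] w 0.0501 grip 0.9 turn to y||caddy x 1.571 to y||caddy y 0.0
```

```bash
echo '[{"trans": [-0.0003,0,0],"jaw": 0.05},{"trans": [-0.0006,0,0],"jaw": 0.05},{"trans": [-0.0009,0,0],"jaw": 0.05},{"trans": [-0.0012,0,0],"jaw": 0.05},{"trans": [-0.0014,0,0],"jaw": 0.05},{"trans": [-0.0016,0,0],"jaw": 0.05},{"trans": [-0.0018,0,0],"jaw": 0.05},{"trans": [-0.002,0,0],"jaw": 0.05},{"trans": [-0.002,0,0],"jaw": 0.05},{"trans": [-0.002,0,0],"jaw": 0.05}]' | python3 jog.py|grep ft; python3 -c "
from util import *
go()"; echo '[{"trans": [-0.0002,0,0],"jaw": 0.05},{"trans": [-0.0004,0,0],"jaw": 0.05},{"trans": [-0.0006,0,0],"jaw": 0.05},{"trans": [-0.0008,0,0],"jaw": 0.05},{"trans": [-0.001,0,0],"jaw": 0.05},{"trans": [-0.001,0,0],"jaw": 0.05},{"trans": [-0.001,0,0],"jaw": 0.05},{"trans": [-0.001,0,0],"jaw": 0.05},{"trans": [-0.001,0,0],"jaw": 0.05},{"trans": [-0.001,0,0],"jaw": 0.05},{"trans": [-0.001,0,0],"jaw": 0.05},{"trans": [-0.001,0,0],"jaw": 0.05}]' | python3 jog.py; python3 -c "
from util import *
go()"
```

```text
ft_force: [0.0, -1.1, -0.3]
t 19.95 tcp caddy [-42.4  -8.6  60.1] F caddy [-1.1   0.08 -0.35] w 0.0499 grip 0.2 turn to y||caddy x 1.571 to y||caddy y 0.0
time: 21.15
ee_pos: [0.5031, -0.1212, 0.06]
eef_rot: [0.677, 0.736, -0.0, 0.0]
ft_force: [0.0, -1.1, 0.8]
width: 0.0501
grip_force: 0.0
t 21.15 tcp caddy [-43.4  -8.5  60. ] F caddy [-1.1   0.07  0.83] w 0.0501 grip 0.0 turn to y||caddy x 1.571 to y||caddy y 0.0
```

```bash
echo '[{"trans": [-0.0002,0,0],"jaw": 0.05},{"trans": [-0.0004,0,0],"jaw": 0.05},{"trans": [-0.0006,0,0],"jaw": 0.05},{"trans": [-0.0008,0,0],"jaw": 0.05},{"trans": [-0.001,0,0],"jaw": 0.05},{"trans": [-0.001,0,0],"jaw": 0.05},{"trans": [-0.001,0,0],"jaw": 0.05},{"trans": [-0.001,0,0],"jaw": 0.05},{"trans": [-0.001,0,0],"jaw": 0.05},{"trans": [-0.001,0,0],"jaw": 0.05},{"trans": [-0.001,0,0],"jaw": 0.05},{"trans": [-0.001,0,0],"jaw": 0.05}]' | python3 jog.py | grep -E "ft|grip"; cat > ballw.py <<'E'
from bench import r, optics, workorder, sensors; import cv2, numpy as np
from util import *
from scipy.optimize import least_squares
def ball():
    """ball centre in caddy mm from its top outline in the wrist picture"""
    c=optics.camera("wrist"); g=cv2.medianBlur(cv2.cvtColor(c["img"],cv2.COLOR_RGB2HSV),5)
    m=((g[...,0]<14)&(g[...,1]>110)&(g[...,2]>50)).astype(np.uint8); n,l,s,_=cv2.connectedComponentsWithStats(m); k=1+s[1:,4].argmax()
    p=max(cv2.findContours((l==k).astype(np.uint8),0,1)[0],key=len)[:,0,:].astype(float)
    d=np.c_[(p[:,0]-c["cx"])/c["fx"],(p[:,1]-c["cy"])/c["fy"],np.ones(len(p))]; d/=np.linalg.norm(d,axis=1)[:,None]; d=d@c["pose"][:3,:3].T; o=c["pose"][:3,3]
    f=lambda b:(np.linalg.norm(np.cross(d,np.array([b[0],b[1],.05])-o),axis=1)-.05)*1e3
    q=least_squares(f,c2w((5,-9,50),PAR)[:2],loss="soft_l1"); return w2c([*q.x,.05],PAR),np.median(abs(q.fun))
if __name__=="__main__": go(); b,e=ball(); print(np.round(b,1),round(e,2),sensors.read_state()["time"])
E
python3 ballw.py; echo '[{"jaw": 0.05},{"jaw": 0.05},{"jaw": 0.05},{"jaw": 0.05},{"jaw": 0.05}]' | python3 jog.py | grep -E "ft|grip"; python3 ballw.py
```

```text
ft_force: [0.6, 0.2, 0.3]
grip_force: 0.0
t 22.35 tcp caddy [-44.4  -8.6  60.1] F caddy [ 0.14 -0.59  0.32] w 0.0501 grip 0.0 turn to y||caddy x 1.571 to y||caddy y 0.0
[  4.4 -15.2  50. ] 8.51 22.4
ft_force: [0.4, -0.8, 0.0]
grip_force: 0.0
t 22.9 tcp caddy [-44.4  -8.5  60.1] F caddy [-0.87 -0.33  0.01] w 0.0501 grip 0.0 turn to y||caddy x 1.571 to y||caddy y 0.0
[  5.2 -13.7  50. ] 8.91 22.95
```

```bash
cat > ballw.py <<'E'
from bench import r, optics, workorder, sensors; import cv2, numpy as np
from util import *
def ball(n="wrist",r0=95,r1=140):
    c=optics.camera(n); g=cv2.medianBlur(c["img"][...,0]//2+(255-c["img"][...,2])//2,5)
    h=cv2.HoughCircles(g,cv2.HOUGH_GRADIENT_ALT,1.5,50,param1=120,param2=.5,minRadius=r0,maxRadius=r1)
    if h is None: return None
    u,v,q=h[0,0][:3]; d=c["pose"][:3,:3]@[(u-c["cx"])/c["fx"],(v-c["cy"])/c["fy"],1]; o=c["pose"][:3,3]
    return np.round([u,v,q],1),np.round(w2c(o+d*(.05-o[2])/d[2],PAR),1)
if __name__=="__main__": go(); print(ball(),sensors.read_state()["time"])
E
python3 ballw.py; echo '[{"trans": [-0.0005,0,0],"jaw": 0.05},{"trans": [-0.001,0,0],"jaw": 0.05},{"trans": [-0.0015,0,0],"jaw": 0.05},{"trans": [-0.002,0,0],"jaw": 0.05},{"trans": [-0.0025,0,0],"jaw": 0.05},{"trans": [-0.003,0,0],"jaw": 0.05},{"trans": [-0.0035,0,0],"jaw": 0.05},{"trans": [-0.004,0,0],"jaw": 0.05},{"trans": [-0.004,0,0],"jaw": 0.05}]' | python3 jog.py | grep -E "ft|grip"; python3 ballw.py
```

```text
t 22.95 tcp caddy [-44.4  -8.6  60.1] F caddy [ 0.29  1.   -0.6 ] w 0.0503 grip 0.0 turn to y||caddy x 1.571 to y||caddy y 0.0
(array([276. , 154.5, 114.6], dtype=float32), array([13.1, -7.7, 50. ])) 23.0
ft_force: [0.3, -0.3, -1.2]
grip_force: 0.0
t 23.9 tcp caddy [-48.5  -8.6  60.1] F caddy [-0.29 -0.26 -1.17] w 0.05 grip 0.0 turn to y||caddy x 1.571 to y||caddy y 0.0
(array([273. , 150. , 116.9], dtype=float32), array([11.1, -6.3, 50. ])) 23.95
```

```bash
for i in 1 2; do echo '[{"jaw": 0.05},{"jaw": 0.05},{"jaw": 0.05},{"jaw": 0.05},{"jaw": 0.05}]' | python3 jog.py | grep -E "grip"; python3 ballw.py|tail -1; done
```

```text
grip_force: 0.0
(array([277.5, 144. , 115.5], dtype=float32), array([13.9, -8.4, 50. ])) 24.5
grip_force: 0.0
(array([276. , 142.5, 115.5], dtype=float32), array([14.5, -7.7, 50. ])) 25.05
```

```bash
echo '[{"trans": [-0.003,0,0],"jaw": 0.05},{"trans": [-0.008,0,0],"jaw": 0.05},{"trans": [-0.014,0,0],"jaw": 0.05},{"trans": [-0.02,0,0],"jaw": 0.05},{"trans": [-0.025,0,-0.02],"jaw": 0.05},{"trans": [-0.03,0,-0.06],"jaw": 0.05},{"trans": [-0.03,0,-0.1],"jaw": 0.05},{"trans": [-0.03,0,-0.145],"jaw": 0.06},{"trans": [-0.03,0,-0.19],"jaw": 0.06},{"trans": [-0.03,0,-0.235],"jaw": 0.06},{"trans": [-0.03,0,-0.275],"jaw": 0.06},{"trans": [-0.03,0,-0.275],"jaw": 0.06}]' | python3 jog.py; python3 -c "
from util import *
from ballw import ball
go((166,0,335),(166,0,255)); print(ball('wrist',25,90)); 
from bench import r, optics, workorder, sensors; import cv2
b=np.hstack([optics.camera('scene')['img'][150:310,230:430,::-1],optics.camera('top')['img'][140:300,140:340,::-1]])
cv2.imwrite('pics/s6.png',cv2.resize(b,None,fx=1.9,fy=1.9))"
```

```text
time: 26.25
ee_pos: [0.5079, -0.1567, 0.3407]
eef_rot: [0.677, 0.736, 0.002, 0.004]
ft_force: [0.4, 0.1, -0.3]
width: 0.0601
grip_force: 0.0
t 26.25 tcp caddy [-79.1 -10.3 340.7] F caddy [ 0.02 -0.36 -0.35] w 0.0601 grip 0.0 turn to y||caddy x 1.57 to y||caddy y -0.0
(166, 0, 335) [ 0.2451 -0.0104  0.0047]
(166, 0, 255) [ 0.2454 -0.011   0.0847]
(array([271.5,  90. ,  41.3], dtype=float32), array([11.9, -6.5, 50. ]))
```

View pics/s6.png

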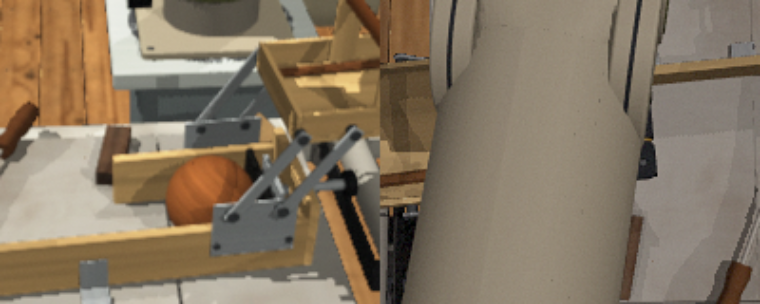

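The ball lies in the compartment against the pad, left half about (210,190), measured at caddy (12,-6.5). The tray is still open, so I'm returning to its handle.

Units first: turns go in shares of pi rad. So 1.571 rad is 0.5001.

```bash
echo '[{"trans": [0.01,0,0],"twist": 0.0446,"jaw": 0.06},{"trans": [0.03,0,0],"twist": 0.0891,"jaw": 0.06},{"trans": [0.055,-0.002,0],"twist": 0.1337,"jaw": 0.06},{"trans": [0.08,-0.004,0],"twist": 0.1783,"jaw": 0.06},{"trans": [0.105,-0.006,0],"twist": 0.2228,"jaw": 0.06},{"trans": [0.13,-0.008,0],"twist": 0.2674,"jaw": 0.06},{"trans": [0.155,-0.009,0],"twist": 0.3119,"jaw": 0.06},{"trans": [0.18,-0.0095,0],"twist": 0.3565,"jaw": 0.06},{"trans": [0.205,-0.01,0],"twist": 0.4011,"jaw": 0.06},{"trans": [0.225,-0.01,0],"twist": 0.4456,"jaw": 0.06},{"trans": [0.24,-0.01,0],"twist": 0.4902,"jaw": 0.06},{"trans": [0.245,-0.01,0],"twist": 0.5001,"jaw": 0.06}]' | python3 jog.py; python3 -c "
from util import *
from ballw import ball
go((166,0,335),(166,0,255)); print(ball('scene',18,35))"
```

```text
time: 27.6
ee_pos: [0.4747, 0.0887, 0.3335]
eef_rot: [0.999, 0.04, -0.001, -0.0]
ft_force: [0.1, 0.0, 0.3]
width: 0.0602
grip_force: 0.0
t 27.6 tcp caddy [168.2   2.2 333.5] F caddy [ 0.04 -0.07  0.28] w 0.0602 grip 0.0 turn to y||caddy x -0.003 to y||caddy y 1.568
(166, 0, 335) [ 0.0022  0.0022 -0.0015]
(166, 0, 255) [0.0024 0.0022 0.0785]
(array([168. , 399. ,  29.8], dtype=float32), array([-330.1, -311.2,   50. ]))
```

```bash
echo '[{"jaw": 0.06},{"trans": [0.001,0,0.03],"jaw": 0.06},{"trans": [0.001,0,0.055],"jaw": 0.06},{"trans": [0.001,0,0.075],"jaw": 0.06},{"trans": [0.001,0,0.08],"jaw": 0.06},{"trans": [0.001,0,0.08],"jaw": 0.06},{"trans": [0.001,0,0.08],"jaw": 0.06}]' | python3 jog.py; python3 -c "
from util import *
go((166,0,255))"; echo '[{"jaw": 0.04},{"jaw": 0.02},{"jaw": 0.005},{"jaw": 0.005},{"jaw": 0.005},{"jaw": 0.005},{"jaw": 0.005},{"jaw": 0.005},{"jaw": 0.005}]' | python3 jog.py 20 ;python3 -c "
from util import *
go((166,0,255))"
```

```text
time: 28.35
ee_pos: [0.477, 0.0871, 0.2558]
eef_rot: [0.999, 0.042, 0.0, -0.0]
ft_force: [0.4, 0.5, -0.7]
width: 0.0601
grip_force: 0.0
t 28.35 tcp caddy [1.664e+02 1.000e-01 2.558e+02] F caddy [ 0.49 -0.4  -0.65] w 0.0601 grip 0.0 turn to y||caddy x -0.0 to y||caddy y 1.571
(166, 0, 255) [0.0001 0.0004 0.0008]
time: 29.25
ee_pos: [0.4765, 0.0875, 0.255]
eef_rot: [0.999, 0.042, 0.0, -0.0]
ft_force: [-0.6, 1.7, -0.0]
width: 0.0155
grip_force: 20.0
t 29.25 tcp caddy [166.8   0.5 255. ] F caddy [ 1.72  0.51 -0.04] w 0.0155 grip 20.0 turn to y||caddy x 0.0 to y||caddy y -1.571
(166, 0, 255) [0.0005 0.0008 0.    ]
```

```bash
python3 -c "
import numpy as np
X=lambda q:-.110*np.cos(.349+q); Z=lambda q:.110*np.sin(.349+q)
for a in (1.83,1.23,.63):
  print([[round(X(a)-X(q),4),round(Z(a)-Z(q),4)] for q in np.maximum(a-np.arange(.06,.66,.06),0)])
print(X(.03)-X(0),Z(.03)-Z(0))"
```

```text
[[np.float64(0.0055), np.float64(-0.0036)], [np.float64(0.0113), np.float64(-0.0069)], [np.float64(0.0172), np.float64(-0.0098)], [np.float64(0.0233), np.float64(-0.0124)], [np.float64(0.0295), np.float64(-0.0145)], [np.float64(0.0358), np.float64(-0.0164)], [np.float64(0.0423), np.float64(-0.0178)], [np.float64(0.0488), np.float64(-0.0188)], [np.float64(0.0554), np.float64(-0.0195)], [np.float64(0.062), np.float64(-0.0197)], [np.float64(0.0685), np.float64(-0.0196)]]
[[np.float64(0.0066), np.float64(0.0001)], [np.float64(0.0132), np.float64(0.0007)], [np.float64(0.0197), np.float64(0.0016)], [np.float64(0.0262), np.float64(0.0029)], [np.float64(0.0325), np.float64(0.0046)], [np.float64(0.0388), np.float64(0.0067)], [np.float64(0.0449), np.float64(0.0092)], [np.float64(0.0509), np.float64(0.012)], [np.float64(0.0567), np.float64(0.0152)], [np.float64(0.0623), np.float64(0.0187)], [np.float64(0.0676), np.float64(0.0225)]]
[[np.float64(0.0054), np.float64(0.0038)], [np.float64(0.0105), np.float64(0.008)], [np.float64(0.0154), np.float64(0.0125)], [np.float64(0.0199), np.float64(0.0172)], [np.float64(0.0242), np.float64(0.0222)], [np.float64(0.0282), np.float64(0.0275)], [np.float64(0.0319), np.float64(0.033)], [np.float64(0.0352), np.float64(0.0387)], [np.float64(0.0382), np.float64(0.0445)], [np.float64(0.0408), np.float64(0.0506)], [np.float64(0.042), np.float64(0.0537)]]
0.0011748054185497792 0.003083669162385644
```

```bash
echo '[{"trans": [0,0.0025,-0.0018],"jaw": 0.005},{"trans": [0,0.0055,-0.0036],"jaw": 0.005},{"trans": [0,0.0113,-0.0069],"jaw": 0.005},{"trans": [0,0.0172,-0.0098],"jaw": 0.005},{"trans": [0,0.0233,-0.0124],"jaw": 0.005},{"trans": [0,0.0295,-0.0145],"jaw": 0.005},{"trans": [0,0.0358,-0.0164],"jaw": 0.005},{"trans": [0,0.0423,-0.0178],"jaw": 0.005},{"trans": [0,0.0488,-0.0188],"jaw": 0.005},{"trans": [0,0.0554,-0.0195],"jaw": 0.005},{"trans": [0,0.062,-0.0197],"jaw": 0.005}]' | python3 jog.py 35; python3 -c "
from util import *
go()"; echo '[{"trans": [0,0.0066,0.0001],"jaw": 0.005},{"trans": [0,0.0132,0.0007],"jaw": 0.005},{"trans": [0,0.0197,0.0016],"jaw": 0.005},{"trans": [0,0.0262,0.0029],"jaw": 0.005},{"trans": [0,0.0325,0.0046],"jaw": 0.005},{"trans": [0,0.0388,0.0067],"jaw": 0.005},{"trans": [0,0.0449,0.0092],"jaw": 0.005},{"trans": [0,0.0509,0.012],"jaw": 0.005},{"trans": [0,0.0567,0.0152],"jaw": 0.005},{"trans": [0,0.0623,0.0187],"jaw": 0.005}]' | python3 jog.py; python3 -c "
from util import *
go((0,0,203))"
```

```text
time: 30.35
ee_pos: [0.4819, 0.0247, 0.2749]
eef_rot: [0.999, 0.042, 0.0, 0.0]
ft_force: [1.3, 2.5, -0.5]
width: 0.0147
grip_force: 35.0
t 30.35 tcp caddy [103.8   0.4 274.9] F caddy [ 2.43 -1.47 -0.47] w 0.0147 grip 35.0 turn to y||caddy x -0.0 to y||caddy y 1.57
time: 31.35
ee_pos: [0.4872, -0.0372, 0.2558]
eef_rot: [0.999, 0.042, 0.0, 0.0]
ft_force: [5.4, -1.2, -0.4]
width: 0.015
grip_force: 34.9
t 31.35 tcp caddy [ 41.7   0.4 255.8] F caddy [-1.67 -5.23 -0.4 ] w 0.015 grip 34.9 turn to y||caddy x -0.0 to y||caddy y 1.571
(0, 0, 203) [0.0004 0.0417 0.0528]
```

```bash
echo '[{"trans": [0,0.0054,0.0038],"jaw": 0.005},{"trans": [0,0.0105,0.008],"jaw": 0.005},{"trans": [0,0.0154,0.0125],"jaw": 0.005},{"trans": [0,0.0199,0.0172],"jaw": 0.005},{"trans": [0,0.0242,0.0222],"jaw": 0.005},{"trans": [0,0.0282,0.0275],"jaw": 0.005},{"trans": [0,0.0319,0.033],"jaw": 0.005},{"trans": [0,0.0352,0.0387],"jaw": 0.005},{"trans": [0,0.0382,0.0445],"jaw": 0.005},{"trans": [0,0.04,0.048],"jaw": 0.005},{"trans": [0,0.0411,0.0515],"jaw": 0.005},{"trans": [0,0.0415,0.0525],"jaw": 0.005}]' | python3 jog.py; python3 -c "
from util import *
go((0,0,203))";  echo '[{"trans": [0,0.0003,0.001],"jaw": 0.005},{"trans": [0,0.0003,0.002],"jaw": 0.005},{"trans": [0,0.0003,0.002],"jaw": 0.005}]' | python3 jog.py; python3 -c "
from util import *
go((0,0,203))"
```

```text
time: 32.55
ee_pos: [0.4907, -0.0783, 0.2028]
eef_rot: [0.999, 0.042, 0.0, -0.0]
ft_force: [7.1, -1.4, -3.3]
width: 0.0153
grip_force: 34.9
t 32.55 tcp caddy [5.000e-01 2.000e-01 2.028e+02] F caddy [-1.97 -6.91 -3.27] w 0.0153 grip 34.9 turn to y||caddy x -0.0 to y||caddy y 1.571
(0, 0, 203) [ 0.0002  0.0005 -0.0002]
time: 32.85
ee_pos: [0.4909, -0.0783, 0.2023]
eef_rot: [0.999, 0.042, 0.0, 0.0]
ft_force: [2.1, -0.4, 8.2]
width: 0.0149
grip_force: 35.0
t 32.85 tcp caddy [4.000e-01 1.000e-01 2.023e+02] F caddy [-0.61 -2.06  8.24] w 0.0149 grip 35.0 turn to y||caddy x 0.0 to y||caddy y -1.571
(0, 0, 203) [ 0.0001  0.0004 -0.0007]
```

Upward reaction of 8 N shows the tray is resting on its stop. Release, rise, and check.

```bash
echo '[{"jaw": 0.03},{"jaw": 0.06},{"jaw": 0.06},{"jaw": 0.06},{"jaw": 0.06},{"jaw": 0.06},{"jaw": 0.06},{"trans": [0,0,-0.03],"jaw": 0.06},{"trans": [0,0,-0.07],"jaw": 0.06},{"trans": [0,0,-0.11],"jaw": 0.06},{"trans": [0,0,-0.15],"jaw": 0.06},{"trans": [0,0,-0.15],"jaw": 0.06}]' | python3 jog.py; python3 - <<'E'
from util import *
from bench import r, optics, workorder, sensors; import cv2
go(); a=optics.camera("scene")["img"][150:320,230:430,::-1]; b=optics.camera("wrist")["img"][::2,::2,::-1][:170]
cv2.imwrite("pics/end.png",cv2.resize(np.hstack([a,b]),None,fx=1.65,fy=1.65))
E
```

```text
time: 34.05
ee_pos: [0.4922, -0.078, 0.3567]
eef_rot: [0.999, 0.042, 0.004, 0.001]
ft_force: [-0.4, 0.9, 0.3]
width: 0.0598
grip_force: 0.0
t 34.05 tcp caddy [  0.6  -1.2 356.7] F caddy [0.9  0.28 0.32] w 0.0598 grip 0.0 turn to y||caddy x 0.0 to y||caddy y -1.571
```

View pics/end.png

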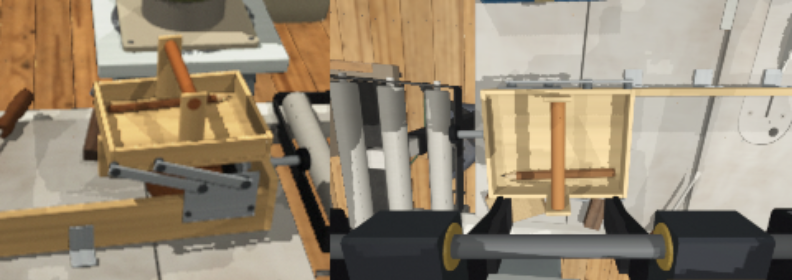

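The tray is back in its original shut place, and a slice of the ball shows under it inside the compartment at about (165,188). Handing in.

```bash
python3 -c "
from bench import r, optics, workorder, sensors
print(workorder.close_job())"
```

```text
the job is handed in; nothing more can be done
None
```

I handed the job in at about 34 s, verdict not shown: the tray was opened, the ball pressed on the pad at about 10 N and left in the compartment, the tray shut; I viewed 11 pictures, one over the limit of 10.

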